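# Load a grooved box side under the sprung hold-downs of a joinery jig

## Task

Draw the wide, grooved board endways out of the covered rack, leaving the narrow slat beside it where it is, and load it, groove up and bevelled end first, into the guided bed of the holding jig. Slide it in under the two sprung rollers so that they ride up over it, gently and without ramming the end stop, until both rollers have dropped into the groove; then let go and leave it lying flat and held there.

Things in the scene. Friction and masses are not known exactly. Their poses are not given: they have to be found in the camera images.
- board_mid (a point): Centre of the board: plain wood, 160 long (its x) x 60 wide (y) x 14 thick (z, top face up), about 110 g. Its +x end, inside the rack at first, has its top edge bevelled (16 mm along x, 10 mm down to a 4 mm end face); a groove 22 wide, 6 deep crosses the top, centred 50 mm from that end. Its square -x end sticks 47 to 63 mm out of the rack.
- slat_mid (a point): Centre of the other piece in the rack: a plain wooden slat 160 long x 42 wide x 14 thick, no groove. It must stay.
- rack_mouth (a point): Middle of the front face of the fixed rack; +x points into it. Two holes, centres at y = +55 and -55 mm (board in either), 72 wide, 22 high, 118 deep; floor 11 mm below this point and 30 above the table, roof top 21 mm above it. Tins stand on the roof from 70 mm behind the face, 80 mm high. The pieces' outer ends overhang clear table.
- jig: Fixed holding jig; origin on the table under the middle of its bed's front edge; +x is the way the board slides in. Flat bed 130 wide, top 32 mm above the table, x = 0 to 300 mm; in front a tongue 36 wide, level with it, runs out to x = -80, with clear table either side. Nothing stands over 55 mm above the bed. Over 45 N between the board and the whole jig counts as ramming.
- guides (a point): On the bed's top, x = 80 mm in the jig, y = 0: here two guide strips, 9 mm high, begin; they run 100 mm on in +x, 66 mm apart, and are flared wider over the 30 mm before this point. The board's square end finally lies 24 to 60 mm before this point: too tight to grip there, but shut fingertips can push it in over the bed.
- clip_left (a joint): Angle (rad) of the sprung roller arm at y = +21 mm of the jig: 0 at rest (roller 6 mm above the bed), 0.027 with its roller in the board's groove, 0.105 riding on its top face. Roller 20 mm in diameter, 16 wide, pressing down 1.3 N at rest to 2.2 N raised. Entering under both takes some 4 to 12 N along x, riding under them 2 to 6 N.
- clip_right (a joint): The same for the arm at y = -21 mm. Both arms and the end stop sit on one head, clamped elsewhere along the bed each time and not measured: the stop's face is at x = 180 to 216 mm of the jig, the rollers' axes 50 mm before it (130 to 166). With the bevelled end at the stop, the rollers are in the groove. Find it by feel or sight.
Not all that is in view belongs to the job. What is shaped like the part that bears board_mid but blue is not meant.

How it is judged:
By the outcome, as a careful person would: the job done as asked, in the order asked, and still so for the second after the job is handed in, with the robot touching nothing.
It also fails if it takes over 64 s, if anything falls off the work surface, if the arm or the gripper's body presses on something with over 40 N, if the wrist force passes 120 N, or if a joint passes its speed limit or range.

## Robot

A 6-joint arm with a two-finger parallel gripper is mounted at the origin on the work surface. World frame = base frame: x ahead of the robot, y to its left, z up, the work surface at z = 0. Lengths are in m, angles in rad, forces in N, time in s.
With the tool pointing down it reaches from about 0.3 to 0.75 m from the base axis. Payload 8.5 kg.
Tool frame: the origin (TCP) lies midway between the tips of the shut fingers; the grasp point (between the pads) lies 19 mm behind it; z points along the fingers, y is the direction in which the jaws open and shut (so a half turn about z gives the same grasp; the last joint's range is limited). The gripper opens to 88 mm and grips with 3 to 60 N. Pads are 18 mm wide; open, the fingers measure 123 mm over their backs; the gripper's body (75 mm by 187 mm) begins 45 mm behind the grasp point.
Start: joints at [0.935, 0.381, 1.297, -0, 1.464, -0.215], TCP at [0.225, 0.502, 0.239] pointing down, gripper open.
Joint ranges: [-3.11, 3.11], [-0.89, 2.33], [0.22, 2.48], [-1.42, 4.56], [0.17, 2.85], [-2.88, 2.88]. Speed limits (rad/s): [2.39, 2.39, 3.14, 3.14, 3.14, 3.14].

## Interface

Orientations are given as [roll, pitch, yaw] about the fixed x, y, z axes, in that order (R = Rz(yaw) Ry(pitch) Rx(roll)).
In Python, from rig import manip gives the robot as it stands.
- The arm moves only by the tool arm_command, never from a script. Its argument "series" is a list of rows, each an object of numbers: "x", "y", "z": the shift along the tool's x, y, z scaled (see below); "roll": the turn about the tool's z scaled (see below); "hand": the opening, from 0 (shut) to 1 (fully open). In form: [{"x": .., "y": .., "z": .., "roll": .., "hand": ..}, ...]. A call has 1 to 8 rows; each row shifts and turns the pose as measured when the row begins, along the tool's axes as they then stand; what a row does not reach is not made up. The controller multiplies each number of a shift by 30 mm and each number of a turn by 5 degrees. A row lasts 1/10 s, in which the tool goes at most 50 mm and 8.59 degrees, less where a joint would pass 70% of its speed; a pose out of reach is approached as far as the arm can. A call with a number of a shift or a turn outside -1 to 1 is refused whole. A call with a gripper value outside its range is refused whole. The fingers move at their own pace and stop on an object; "squeeze" is the grip in N (left out, the last holds). Time passes only in rows, so rows that do not move let the fingers close. It gives the time, the measured TCP pose, the force and the opening at its end, in the units of the state.
- manip.read_state(): the state, without advancing time (a new reading comes with each control period).
- manip.camera(name): name is "scene" or "top" or "wrist"; returns a dict with "color" (400x640x3 uint8, blue, green, red), "K" (3x3 intrinsics, pixels), "distortion" ([k1, k2, p1, p2, k3] as OpenCV has them; the pictures are not rectified), "R" (3x3) and "t" (3): a world point X has camera coordinates R X + t; the wrist camera has in their place "T_tool_cam" (4x4, takes a point from camera to tool coordinates, whose origin is the TCP and whose axes are the flange's). Camera axes: x right, y down, z forward; pixel columns grow to the right and rows downward; lengths in m; the calibration is good to about 2 mm. A picture is of the moment at which its call begins: read the wrist's pose just before it. There is no depth.
- manip.close_job(): hands the job in, once; it reports no verdict.
The state is a dict: "time": time; "q": joint angles; "qd": joint speeds; "effort": joint torques, N m; "tcp_pos": TCP position; "tool_rot": TCP orientation; "ft_force": force on the tool from outside, world axes, zero at the start; "torque": the same for the moment, N m; "finger_gap": finger opening in m.
Only numpy, scipy, OpenCV 4.12 (cv2) and the standard library are available. Lean on these libraries where they do the work, as an engineer would, in place of code of your own. Each camera call takes 0.05 s, during which the arm holds its last target.

## Working session

There is one attempt and no reset: what is moved stays moved. The work goes in short steps, Python scripts to look and compute and a tool call to move; the robot and the scene stay as the last step left them, time stands still between calls to the robot, and variables do not carry over. Pictures are saved under pics/ and viewed, and the job is handed in when it is done.

Besides the shell and the picture viewer there is one more tool, called after "Call:" as a command line: name --argument value ..., lists and objects as JSON in quotes. arm_command: Moves the arm, as the interface text tells. Its arguments: {"type":"object","properties":{"series":{"type":"array","items":{"type":"object","properties":{"x":{"type":"number","minimum":-1,"maximum":1},"y":{"type":"number","minimum":-1,"maximum":1},"z":{"type":"number","minimum":-1,"maximum":1},"roll":{"type":"number","minimum":-1,"maximum":1},"hand":{"type":"number"}}}},"squeeze":{"type":"number"}},"required":["series"]}

```bash
ls; mkdir -p pics; cat > h.py <<'E'
import numpy as np, cv2, json
from rig import manip
def save(n,name):
    c=manip.camera(n); cv2.imwrite('pics/'+name,c['color'])
    np.savez('pics/'+name[:-4]+'.npz',**{k:np.array(v) for k,v in c.items()}); return c
def load(name): return dict(np.load('pics/'+name+'.npz'))
def ray(c,uv,st=None):
    u=cv2.undistortPoints(np.array(uv,float).reshape(-1,1,2),np.array(c['K']),np.array(c['distortion'])).reshape(-1,2)
    d=np.c_[u,np.ones(len(u))]
    R=np.array(c['R']);t=np.array(c['t'])
    return -R.T@t, d@R
def onz(c,uv,z):
    o,d=ray(c,uv); return o+d*((z-o[2])/d[:,2])[:,None]
def proj(c,P):
    P=np.array(P,float).reshape(-1,3)
    return cv2.projectPoints(P,cv2.Rodrigues(np.array(c['R']))[0],np.array(c['t']),np.array(c['K']),np.array(c['distortion']))[0].reshape(-1,2)
E
python3 - <<'E'
from h import *
s=manip.read_state()
for k in s: print(k,np.round(s[k],4))
for n in('scene','top'):
    c=save(n,n+'0.png'); print(n,np.round(c['K'],1).tolist(),np.round(-np.array(c['R']).T@np.array(c['t']),3))
E
```

```text
pics
time 0.0
q [ 0.9347  0.3812  1.2983  0.      1.4636 -0.2153]
qd [-0.0011 -0.0016  0.0014  0.0003 -0.0013 -0.0012]
effort [ 1.60000e-03 -4.37912e+01 -2.24558e+01  7.15000e-02  3.52000e-02
 -1.00000e-04]
tcp_pos [0.2245 0.5018 0.2381]
tool_rot [-3.1402e+00 -3.0000e-04  2.7208e+00]
ft_force [ 0.1128 -0.011   0.5944]
torque [ 0.0244 -0.0093 -0.0044]
finger_gap 0.088
scene [[390.3, 0.0, 315.5], [0.0, 390.3, 202.4], [0.0, 0.0, 1.0]] [1.313 0.211 0.596]
top [[372.1, 0.0, 322.1], [0.0, 372.1, 190.3], [0.0, 0.0, 1.0]] [0.346 0.008 1.048]
```

View pics/scene0.png

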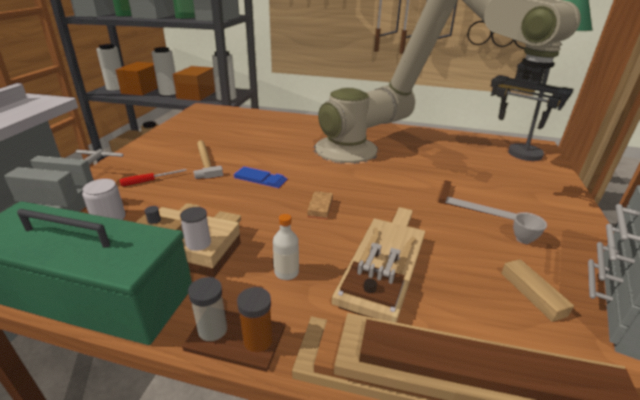

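View pics/top0.png

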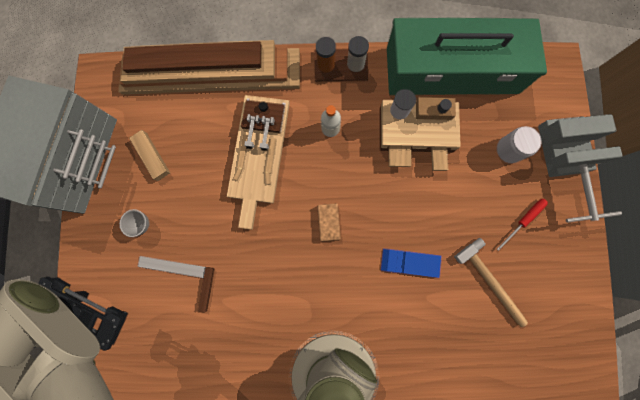

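Top view: the rack is at (420,125) and its two pieces end at (400,158) and (440,160). The jig is at (258,160), with its tongue at (248,215). The blue look-alike at (411,263) isn't the part meant. Next I'll enlarge both areas.

```bash
python3 - <<'E'
from h import *
c=load('top0'); im=c['color']
cv2.imwrite('pics/rackcrop.png',cv2.resize(im[80:180,365:475],None,fx=5.4,fy=5.4,interpolation=cv2.INTER_CUBIC))
cv2.imwrite('pics/jigcrop.png',cv2.resize(im[90:235,215:305],None,fx=4,fy=4,interpolation=cv2.INTER_CUBIC))
# rough
print(onz(c,[(390,148),(459,148),(400,165),(440,168)],.044))
print(onz(c,[(239,227),(256,229),(226,192),(272,201)],.032))
E
```

```text
[[ 0.61743907 -0.17014477  0.044     ]
 [ 0.61424578 -0.36385283  0.044     ]
 [ 0.5685609  -0.19552092  0.044     ]
 [ 0.55810365 -0.30616912  0.044     ]]
[[0.406497   0.25051148 0.032     ]
 [0.40033134 0.2034705  0.032     ]
 [0.50433157 0.28868597 0.032     ]
 [0.47672485 0.15967287 0.032     ]]
```

View pics/rackcrop.png

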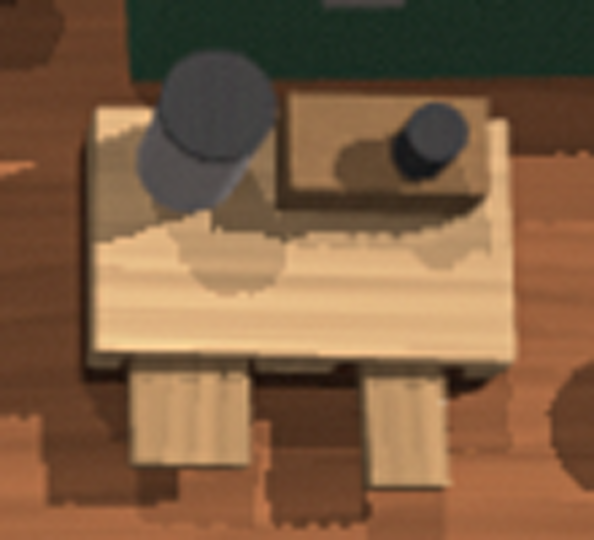

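View pics/jigcrop.png

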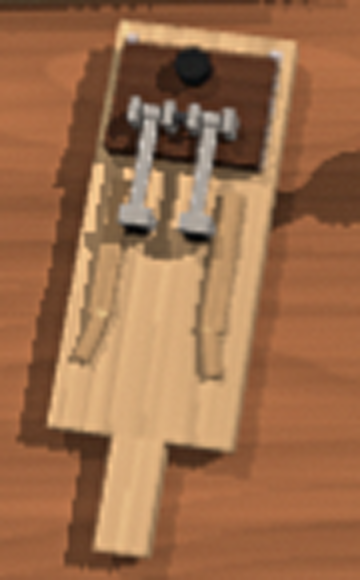

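Two pieces stick out of the rack: the left at crop (190,415), about 22 px wide, and the right at (405,430), about 15 px wide. That ratio of 1.42 matches 60/42, so the left one is the wide board. Now for the measurements.

```bash
python3 - <<'E'
from h import *
c=load('top0')
def cr(p,f,o): return (np.array(p,float)+.5)/f-.5+o
b=onz(c,cr([(131,466),(250,466),(133,371),(248,371)],5.4,[365,80]),.044)
s=onz(c,cr([(370,487),(449,487)],5.4,[365,80]),.044)
r=onz(c,cr([(90,353),(515,361),(95,106),(510,120)],5.4,[365,80]),.062)
j=onz(c,cr([(48,425),(235,450),(120,20),(298,42),(93,551),(150,556)],4,[215,90]),.032)
np.set_printoptions(precision=4,suppress=True)
for n,a in zip('bsrj',(b,s,r,j)): print(n);print(a)
def ang(p,q): d=q-p; return np.degrees(np.arctan2(d[1],d[0])),np.linalg.norm(d)
print('board',ang(b[0],b[1]),ang(b[2],b[3]),ang(b[0],b[2]),ang(b[1],b[3]))
print('slat',ang(s[0],s[1])); print('rack',ang(r[0],r[1]),ang(r[2],r[3]),ang(r[0],r[2]))
print('jig',ang(j[0],j[1]),ang(j[2],j[3]),ang(j[0],j[2]),ang(j[1],j[3]),ang(j[4],j[5]))
print((j[0]+j[1])/2,(j[2]+j[3])/2,(j[4]+j[5])/2)
E
```

```text
b
[[ 0.5666 -0.1646  0.044 ]
 [ 0.5655 -0.2256  0.044 ]
 [ 0.6166 -0.1679  0.044 ]
 [ 0.6156 -0.2274  0.044 ]]
s
[[ 0.5534 -0.2866  0.044 ]
 [ 0.5527 -0.3274  0.044 ]]
r
[[ 0.6216 -0.1434  0.062 ]
 [ 0.6138 -0.3602  0.062 ]
 [ 0.7539 -0.1521  0.062 ]
 [ 0.7433 -0.3685  0.062 ]]
j
[[0.4934 0.2867 0.032 ]
 [0.4735 0.1559 0.032 ]
 [0.7903 0.2417 0.032 ]
 [0.7695 0.1117 0.032 ]
 [0.4055 0.2536 0.032 ]
 [0.4015 0.2142 0.032 ]]
board (np.float64(-91.05492794448014), np.float64(0.061010114009303534)) (np.float64(-91.01287298606437), np.float64(0.059439856970887966)) (np.float64(-3.8616898400589044), np.float64(0.050117651503993624)) (np.float64(-2.0656189402130103), np.float64(0.05010895321861004))
slat (np.float64(-91.01092167847905), np.float64(0.04081636923359181))
rack (np.float64(-92.05421972107034), np.float64(0.21694230525726244)) (np.float64(-92.8025024293397), np.float64(0.21667089689007119)) (np.float64(-3.7305711692512222), np.float64(0.1326211072725043))
jig (np.float64(-98.6339704955807), np.float64(0.13232449906675528)) (np.float64(-99.0791913410032), np.float64(0.1316808959058424)) (np.float64(-8.612356668303375), np.float64(0.3002673440558042)) (np.float64(-8.488292237080891), np.float64(0.2992450646702041)) (np.float64(-95.78911852597689), np.float64(0.03965545547994045))
[0.4835 0.2213 0.032 ] [0.7799 0.1767 0.032 ] [0.4035 0.2339 0.032 ]
```

Call:
arm_command --series '[{"roll": -0.9, "hand": 1}, {"roll": -0.9}, {"roll": -0.9}, {"roll": -0.9}, {"roll": -0.9}, {"x": 0}]'

```text
$.series[0]: bad value
```

```bash
cat >> h.py <<'E'
from scipy.spatial.transform import Rotation as Ro
np.set_printoptions(precision=4,suppress=True)
def st():
    s=manip.read_state(); R=Ro.from_euler('xyz',s['tool_rot']).as_matrix(); return s,np.array(s['tcp_pos']),R
def delta(goal,yaw=None):
    s,p,R=st(); d=R.T@(np.array(goal)-p)/.030
    print('t',round(s['time'],2),'tcp',p,'rpy',np.degrees(s['tool_rot']),'F',np.array(s['ft_force']),'gap',s['finger_gap'])
    print('units',d)
    if yaw is not None:
        w=-(yaw-np.degrees(s['tool_rot'][2])+180)%360-180
        print('roll units',(( -(yaw-np.degrees(s['tool_rot'][2]))+180)%360-180)/5)
def wristcam(name):
    s,p,R=st(); c=save('wrist',name); T=np.array(c['T_tool_cam'])
    Rwc=R@T[:3,:3]; t=R@T[:3,3]+p; c=dict(c); c['R']=Rwc.T; c['t']=-Rwc.T@t
    np.savez('pics/'+name[:-4]+'.npz',**{k:np.array(v) for k,v in c.items()}); return c
E
python3 - <<'E'
from h import *
delta([.575,-.195,.15],177.7); print(manip.camera('wrist')['T_tool_cam'])
E
```

```text
t 0.1 tcp [0.2245 0.5018 0.2382] rpy [-179.9282   -0.0159  155.8886] F [ 0.4509  0.007  -0.6682] gap 0.0882667053642351
units [-20.1525 -16.4248   2.9554]
roll units -4.362274636990054
[[ 0.0003 -0.9591 -0.283   0.0731]
 [ 1.      0.0002  0.0004  0.0007]
 [-0.0003 -0.283   0.9591 -0.145 ]
 [ 0.      0.      0.      1.    ]]
```

Call:
arm_command --series '[{"x": 0, "y": 0, "z": 0, "roll": -0.9, "hand": 1}, {"x": 0, "y": 0, "z": 0, "roll": -0.9, "hand": 1}, {"x": 0, "y": 0, "z": 0, "roll": -0.9, "hand": 1}, {"x": 0, "y": 0, "z": 0, "roll": -0.9, "hand": 1}, {"x": 0, "y": 0, "z": 0, "roll": -0.8, "hand": 1}]'

```text
time: 0.65
tcp_pos: [0.2242, 0.5014, 0.2369]
tool_rot: [-3.138, -0.003, 3.119]
ft_force: [-0.0, -1.0, 0.1]
finger_gap: 0.0881
```

```bash
python3 - <<'E'
from h import *
delta([.575,-.195,.15],177.7)
E
```

```text
t 0.65 tcp [0.2242 0.5014 0.2369] rpy [-179.7916   -0.1457  178.695 ] F [-0.0106 -1.0176  0.1153] gap 0.08811315970139123
units [-12.2266 -22.9289   2.9482]
roll units 0.19900784370768748
```

Call:
arm_command --series '[{"x": -0.5, "y": -1, "z": 0, "roll": 0.2, "hand": 1}, {"x": -0.5, "y": -1, "z": 0, "roll": 0, "hand": 1}, {"x": -0.5, "y": -1, "z": 0, "roll": 0, "hand": 1}, {"x": -0.5, "y": -1, "z": 0, "roll": 0, "hand": 1}, {"x": -0.5, "y": -1, "z": 0, "roll": 0, "hand": 1}, {"x": -0.5, "y": -1, "z": 0, "roll": 0, "hand": 1}, {"x": -0.5, "y": -1, "z": 0, "roll": 0, "hand": 1}, {"x": -0.5, "y": -1, "z": 0, "roll": 0, "hand": 1}]'

```text
time: 1.45
tcp_pos: [0.3369, 0.2507, 0.2354]
tool_rot: [-3.136, -0.005, 3.11]
ft_force: [0.5, 0.4, -0.3]
finger_gap: 0.0881
```

Call:
arm_command --series '[{"x": -0.5, "y": -1, "z": 0, "roll": 0, "hand": 1}, {"x": -0.5, "y": -1, "z": 0, "roll": 0, "hand": 1}, {"x": -0.5, "y": -1, "z": 0, "roll": 0, "hand": 1}, {"x": -0.5, "y": -1, "z": 0, "roll": 0, "hand": 1}, {"x": -0.5, "y": -1, "z": 0, "roll": 0, "hand": 1}, {"x": -0.5, "y": -1, "z": 0, "roll": 0, "hand": 1}, {"x": -0.5, "y": -1, "z": 0, "roll": 0, "hand": 1}, {"x": -0.5, "y": -1, "z": 0, "roll": 0, "hand": 1}]'

```text
time: 2.25
tcp_pos: [0.4513, -0.004, 0.2356]
tool_rot: [-3.136, -0.006, 3.11]
ft_force: [-0.6, 0.1, 0.1]
finger_gap: 0.0883
```

```bash
python3 - <<'E'
from h import *
delta([.575,-.195,.15],177.7)
E
```

```text
t 2.25 tcp [ 0.4513 -0.004   0.2356] rpy [-179.7071   -0.3575  178.1651] F [-0.6176  0.0759  0.0698] gap 0.0882801578736094
units [-4.3425 -6.216   2.8585]
roll units 0.09302635207027947
```

Call:
arm_command --series '[{"x": -0.45, "y": -1, "z": 0, "roll": 0, "hand": 1}, {"x": -0.45, "y": -1, "z": 0, "roll": 0, "hand": 1}, {"x": -0.45, "y": -1, "z": 0.2, "roll": 0, "hand": 1}, {"x": -0.45, "y": -1, "z": 0.2, "roll": 0, "hand": 1}, {"x": -0.45, "y": -1, "z": 0.2, "roll": 0, "hand": 1}, {"x": -0.3, "y": -0.9, "z": 0.2, "roll": 0, "hand": 1}, {"x": 0, "y": -0.2, "z": 0, "roll": 0, "hand": 1}]'

```text
time: 2.95
tcp_pos: [0.5239, -0.2005, 0.2093]
tool_rot: [-3.138, -0.008, 3.106]
ft_force: [-0.2, -0.2, 0.3]
finger_gap: 0.0882
```

```bash
python3 - <<'E'
from h import *
wristcam('w1.png')
delta([.575,-.195,.15],177.7)
E
```

```text
t 3.0 tcp [ 0.5236 -0.2001  0.2097] rpy [-179.7749   -0.4638  177.9636] F [-0.0789 -1.104   0.2721] gap 0.08845671551533452
units [-1.7218  0.2387  1.9751]
roll units 0.05272926536832756
```

View pics/w1.png

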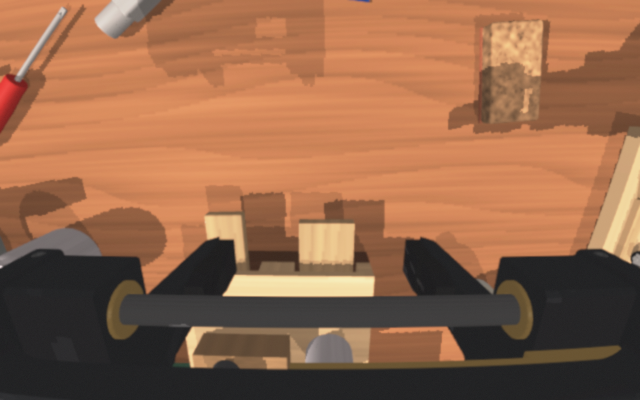

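The wrist view shows the board end at x 299–355, y 221–264, and the narrow slat at x 206–246. I'll refine the board corners with an enlarged crop.

```bash
python3 - <<'E'
from h import *
c=load('w1'); im=c['color']
cv2.imwrite('pics/w1c.png',cv2.resize(im[200:280,195:375],None,fx=4.4,fy=4.4,interpolation=cv2.INTER_CUBIC))
E
```

```text
(no output)
```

View pics/w1c.png

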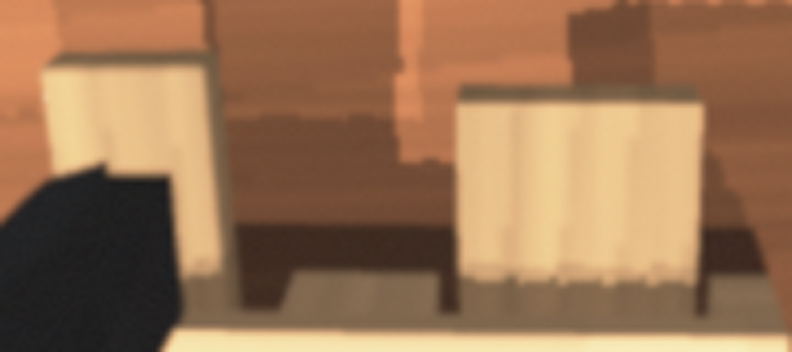

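```bash
python3 - <<'E'
from h import *
c=load('w1')
f=lambda p:(np.array(p,float)+.5)/4.4-.5+[195,200]
b=onz(c,f([(457,101),(702,103),(458,280),(697,283),(457,315),(698,315)]),.044); print(b)
r=onz(c,f([(175,328),(785,332)]),.062);print(r)
d=b[1]-b[0];print('w',np.linalg.norm(d),np.degrees(np.arctan2(d[1],d[0])))
for i,j in((0,4),(1,5)):
  d=b[j]-b[i];print(np.linalg.norm(d),np.degrees(np.arctan2(d[1],d[0])))
d=r[0]-r[1];print(np.degrees(np.arctan2(d[1],d[0])))
E
```

```text
[[ 0.5653 -0.2242  0.044 ]
 [ 0.5679 -0.1647  0.044 ]
 [ 0.6135 -0.2266  0.044 ]
 [ 0.6164 -0.166   0.044 ]
 [ 0.6234 -0.2274  0.044 ]
 [ 0.6255 -0.1658  0.044 ]]
[[ 0.6152 -0.2944  0.062 ]
 [ 0.6209 -0.1465  0.062 ]]
w 0.05958436185943071 87.55291374409038
0.05820511827307863 -3.1508040584918207
0.057664617682999256 -1.144864572159142
-92.21879056216304
```

```bash
python3 - <<'E'
from h import *
delta([.581,-.195,.0185],177.7)
E
```

```text
t 3.0 tcp [ 0.5236 -0.2001  0.2097] rpy [-179.7749   -0.4638  177.9636] F [-0.0789 -1.104   0.2721] gap 0.08845671551533452
units [-1.9572  0.2631  6.3567]
roll units 0.05272926536832756
```

Call:
arm_command --series '[{"x": -0.6, "y": 0.1, "z": 0.6, "roll": 0.05, "hand": 1}, {"x": -0.6, "y": 0.1, "z": 0.9, "roll": 0, "hand": 1}, {"x": -0.6, "y": 0.06, "z": 0.9, "roll": 0, "hand": 1}, {"x": -0.15, "y": 0, "z": 0.9, "roll": 0, "hand": 1}, {"x": 0, "y": 0, "z": 0.9, "roll": 0, "hand": 1}, {"x": 0, "y": 0, "z": 0, "roll": 0, "hand": 1}]'

```text
time: 3.6
tcp_pos: [0.5827, -0.1885, 0.0828]
tool_rot: [-3.137, -0.005, 3.104]
ft_force: [0.9, -0.2, 0.6]
finger_gap: 0.0882
```

```bash
python3 - <<'E'
from h import *
delta([.581,-.195,.0185],177.7)
E
```

```text
t 3.6 tcp [ 0.5827 -0.1885  0.0828] rpy [-179.7498   -0.2794  177.867 ] F [ 0.9063 -0.2007  0.6081] gap 0.08815284237359795
units [ 0.0385 -0.21    2.1454]
roll units 0.033405934766744846
```

Call:
arm_command --series '[{"x": 0.04, "y": -0.22, "z": 0.6, "roll": 0.03, "hand": 1}, {"x": 0, "y": 0, "z": 0.8, "roll": 0, "hand": 1}, {"x": 0, "y": 0, "z": 0.6, "roll": 0, "hand": 1}, {"x": 0, "y": 0, "z": 0, "roll": 0, "hand": 1}]'

```text
time: 4.0
tcp_pos: [0.5826, -0.1929, 0.0284]
tool_rot: [-3.135, 0.002, 3.104]
ft_force: [0.2, 0.1, -0.7]
finger_gap: 0.0882
```

```bash
python3 - <<'E'
from h import *
delta([.581,-.195,.0185],177.7)
E
```

```text
t 4.0 tcp [ 0.5826 -0.1929  0.0284] rpy [-179.5944    0.0893  177.8714] F [ 0.2297  0.0661 -0.71  ] gap 0.08818567823142674
units [ 0.0512 -0.069   0.3289]
roll units 0.03428095457913401
```

Call:
arm_command --series '[{"x": 0.05, "y": -0.07, "z": 0.35, "roll": 0.03, "hand": 1}, {"x": 0, "y": 0, "z": 0, "roll": 0, "hand": 1}]'

```text
time: 4.2
tcp_pos: [0.5819, -0.1948, 0.0206]
tool_rot: [-3.133, 0.005, 3.103]
ft_force: [0.1, -0.2, -0.0]
finger_gap: 0.0881
```

```bash
python3 - <<'E'
from h import *
delta([.581,-.195,.0185],177.7)
E
```

```text
t 4.2 tcp [ 0.5819 -0.1948  0.0206] rpy [-179.4992    0.2915  177.7607] F [ 0.1307 -0.2402 -0.0137] gap 0.08812479717821425
units [ 0.0314 -0.0065  0.0688]
roll units 0.012144280592053747
```

Call:
arm_command --series '[{"x": 0.03, "y": 0, "z": 0.07, "roll": 0, "hand": 0.6}, {"x": 0, "y": 0, "z": 0, "roll": 0, "hand": 0.5}, {"x": 0, "y": 0, "z": 0, "roll": 0, "hand": 0.5}, {"x": 0, "y": 0, "z": 0, "roll": 0, "hand": 0.5}, {"x": 0, "y": 0, "z": 0, "roll": 0, "hand": 0.5}]' --squeeze 40

```text
time: 4.7
tcp_pos: [0.5819, -0.1952, 0.0212]
tool_rot: [-3.131, 0.009, 3.103]
ft_force: [-0.5, 0.3, -1.1]
finger_gap: 0.0597
```

```bash
python3 - <<'E'
from h import *
wristcam('w2.png')
delta([.581,-.195,.0185],177.7)
E
```

```text
t 4.75 tcp [ 0.582  -0.1952  0.0212] rpy [-179.3906    0.5045  177.761 ] F [-0.5932 -0.3134 -0.5131] gap 0.05948267086931041
units [0.0329 0.0068 0.0902]
roll units 0.012193404232448302
```

View pics/w2.png

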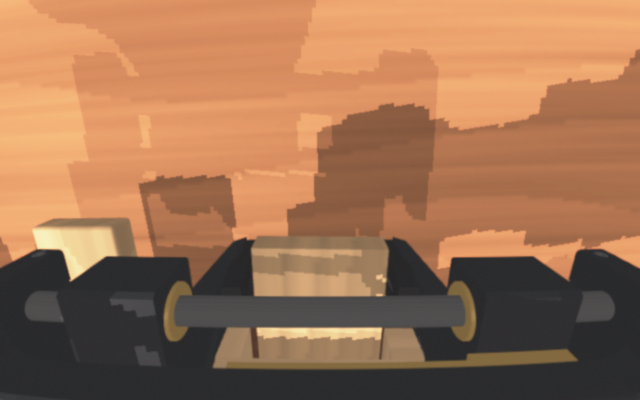

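Gripped: gap 59.5 mm, which matches the 60 mm board. The tool x axis is along the board, so I'll lift slightly and draw it straight out.

Call:
arm_command --series '[{"x": 0.1, "y": 0, "z": -0.1, "roll": 0, "hand": 0.5}, {"x": 0.4, "y": 0, "z": 0, "roll": 0, "hand": 0.5}, {"x": 0.6, "y": 0, "z": 0, "roll": 0, "hand": 0.5}, {"x": 0.6, "y": 0, "z": 0, "roll": 0, "hand": 0.5}]'

```text
time: 5.15
tcp_pos: [0.5302, -0.193, 0.0238]
tool_rot: [-3.131, 0.009, 3.104]
ft_force: [-0.2, 0.0, -0.9]
finger_gap: 0.0596
```

```bash
python3 - <<'E'
from h import *
delta([.45,-.1896,.024],177.7)
E
```

```text
t 5.15 tcp [ 0.5302 -0.193   0.0238] rpy [-179.3757    0.5234  177.8344] F [-0.1514  0.0033 -0.8906] gap 0.059649980060594
units [ 2.6747  0.0125 -0.0324]
roll units 0.02687215947677828
```

Call:
arm_command --series '[{"x": 0.7, "y": 0, "z": 0, "roll": 0, "hand": 0.5}, {"x": 0.7, "y": 0, "z": 0, "roll": 0, "hand": 0.5}, {"x": 0.7, "y": 0, "z": 0, "roll": 0, "hand": 0.5}, {"x": 0.7, "y": 0, "z": -0.1, "roll": 0, "hand": 0.5}, {"x": 0.4, "y": 0, "z": -0.6, "roll": 0, "hand": 0.5}, {"x": 0, "y": 0, "z": -1, "roll": 0, "hand": 0.5}]'

```text
time: 5.75
tcp_pos: [0.4253, -0.1865, 0.073]
tool_rot: [-3.136, 0.001, 3.103]
ft_force: [0.5, -0.5, -1.7]
finger_gap: 0.0596
```

```bash
python3 - <<'E'
from h import *
delta([.45,-.1896,.15],177.7); c=save('top','t2.png'); cv2.imwrite('pics/t2c.png',cv2.resize(c['color'][80:280,330:490],None,fx=3,fy=3))
E
```

```text
t 5.75 tcp [ 0.4253 -0.1865  0.073 ] rpy [-179.6861    0.0396  177.7965] F [ 0.5301 -0.5355 -1.7196] gap 0.059644153118819036
units [-0.8284 -0.0847 -2.5649]
roll units 0.019300378777813876
```

View pics/t2c.png

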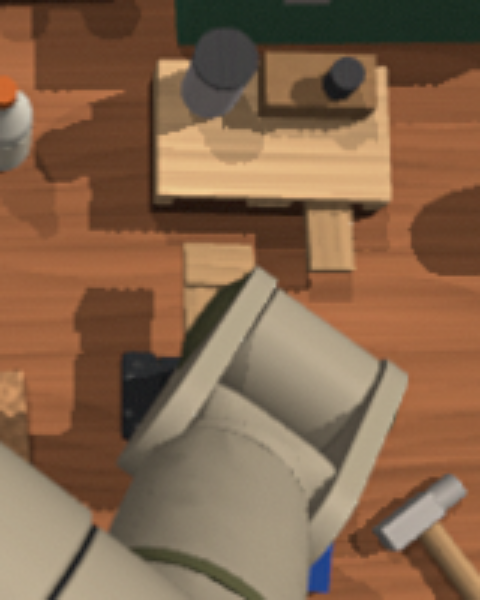

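The board is fully out and gripped, its groove is visible near the far end, and the slat hasn't moved. Now I'll carry it to the jig.

```bash
cat >> h.py <<'E'
JO=np.array([.4835,.2213,0]); JY=np.radians(-8.57)
def jw(x,y,z): return JO+[x*np.cos(JY)-y*np.sin(JY),x*np.sin(JY)+y*np.cos(JY),z]
def wj(P):
    d=np.array(P)-JO; return np.array([d[0]*np.cos(JY)+d[1]*np.sin(JY),-d[0]*np.sin(JY)+d[1]*np.cos(JY),P[2]])
E
python3 - <<'E'
from h import *
g=jw(-.105,0,.12); print(g)
delta(g,180-8.57)
E
```

```text
[0.3797 0.2369 0.12  ]
t 5.8 tcp [ 0.4276 -0.1878  0.0777] rpy [-179.4032    0.4331  177.8248] F [ 1.7282 -1.4163  2.6189] gap 0.059364065348535715
units [ 2.1224 14.0733 -1.5728]
roll units 1.2789624720236987
```

Call:
arm_command --series '[{"x": 0.0, "y": 0.5, "z": -0.9, "roll": 0, "hand": 0.5}, {"x": 0.2, "y": 1, "z": -0.9, "roll": 0, "hand": 0.5}, {"x": 0.2, "y": 1, "z": 0, "roll": 0, "hand": 0.5}, {"x": 0.2, "y": 1, "z": 0, "roll": 0, "hand": 0.5}, {"x": 0.2, "y": 1, "z": 0, "roll": 0, "hand": 0.5}, {"x": 0.2, "y": 1, "z": 0, "roll": 0, "hand": 0.5}, {"x": 0.2, "y": 1, "z": 0, "roll": 0, "hand": 0.5}, {"x": 0.2, "y": 1, "z": 0, "roll": 0, "hand": 0.5}]'

```text
time: 6.6
tcp_pos: [0.3935, 0.0435, 0.1327]
tool_rot: [-3.127, 0.016, 3.097]
ft_force: [0.5, 0.9, -0.6]
finger_gap: 0.0595
```

```bash
python3 - <<'E'
from h import *
g=jw(-.105,0,.12)
delta(g,180-8.57)
E
```

```text
t 6.6 tcp [0.3935 0.0435 0.1327] rpy [-179.1624    0.9394  177.4398] F [ 0.4599  0.8793 -0.6281] gap 0.05945188950625889
units [0.7553 6.4269 0.3174]
roll units 1.2019632881913196
```

Call:
arm_command --series '[{"x": 0.12, "y": 1, "z": 0, "roll": 0, "hand": 0.5}, {"x": 0.12, "y": 1, "z": 0, "roll": 0, "hand": 0.5}, {"x": 0.12, "y": 1, "z": 0, "roll": 0, "hand": 0.5}, {"x": 0.12, "y": 1, "z": 0, "roll": 0.6, "hand": 0.5}, {"x": 0.12, "y": 1, "z": 0, "roll": 0.6, "hand": 0.5}, {"x": 0.1, "y": 0.8, "z": 0, "roll": 0, "hand": 0.5}, {"x": 0, "y": 0, "z": 0.2, "roll": 0, "hand": 0.5}]'

```text
time: 7.3
tcp_pos: [0.3817, 0.2283, 0.1241]
tool_rot: [-3.131, 0.021, 2.992]
ft_force: [-0.2, -0.3, -1.9]
finger_gap: 0.0593
```

```bash
python3 - <<'E'
from h import *
wristcam('w3.png'); save('top','t3.png')
delta(jw(-.105,0,.08),180-8.57)
E
```

```text
t 7.4 tcp [0.381  0.2261 0.1232] rpy [-179.2507    1.0325  171.3226] F [-0.0766 -0.206  -0.4788] gap 0.059179380348667064
units [0.1248 0.3678 1.4317]
roll units -0.02147396698119337
```

View pics/w3.png

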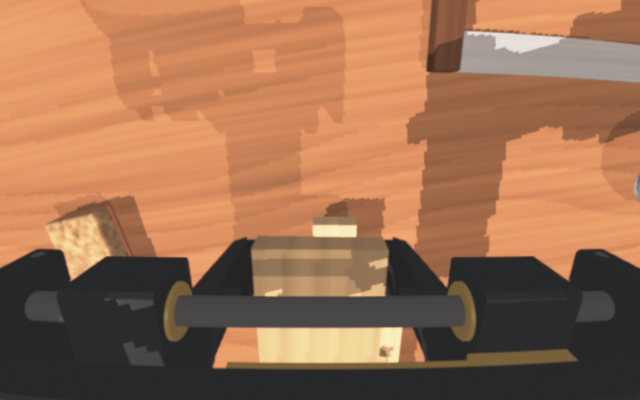

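View pics/t3.png

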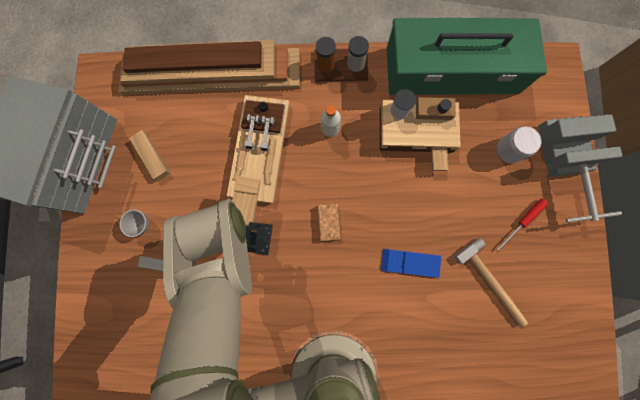

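Call:
arm_command --series '[{"x": 0.13, "y": 0.37, "z": 0.4, "roll": 0, "hand": 0.5}, {"x": 0, "y": 0, "z": 0.8, "roll": 0, "hand": 0.5}, {"x": 0, "y": 0, "z": 0.8, "roll": 0, "hand": 0.5}, {"x": 0, "y": 0, "z": 0.5, "roll": 0, "hand": 0.5}, {"x": 0, "y": 0, "z": 0, "roll": 0, "hand": 0.5}]'

```text
time: 7.9
tcp_pos: [0.3809, 0.2321, 0.0462]
tool_rot: [-3.128, 0.019, 2.985]
ft_force: [-0.4, 0.2, -1.8]
finger_gap: 0.0595
```

```bash
python3 - <<'E'
from h import *
delta(jw(-.105,0,.0235),180-8.57)
c=save('top','t4.png'); cv2.imwrite('pics/t4c.png',cv2.resize(c['color'][90:250,200:320],None,fx=3.7,fy=3.7,interpolation=cv2.INTER_CUBIC))
E
```

```text
t 7.9 tcp [0.3809 0.2321 0.0462] rpy [-179.2356    1.1015  171.0379] F [-0.3816  0.162  -1.7802] gap 0.059509233920930264
units [0.0812 0.1632 0.7527]
roll units -0.07841100474304312
```

View pics/t4c.png

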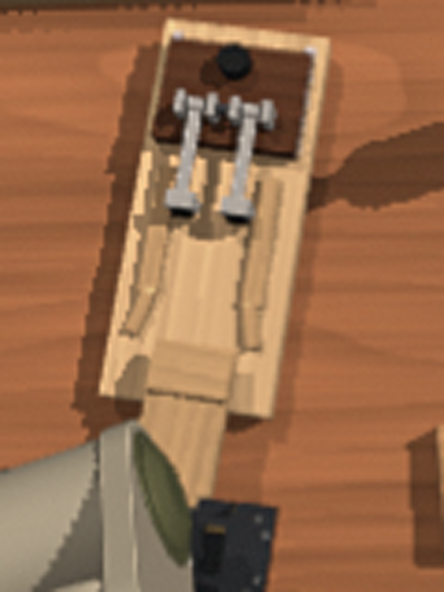

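```bash
python3 - <<'E'
from h import *
c=load('t4')
f=lambda p:(np.array(p,float)+.5)/3.7-.5+[200,90]
for n,p,z in (('rollers',[(182,203),(238,207),(183,214),(238,219)],.05),('head front',[(153,138),(296,157)],.05),('guide begin',[(141,290),(257,305),(157,228),(270,180)],.041),('board front top',[(152,346),(237,352)],.06)):
    for q in onz(c,f(p),z): print(n,wj(q)*1000)
E
```

```text
rollers [148.8751  23.8152  50.    ]
rollers [151.096  -18.8202  50.    ]
rollers [140.5254  21.6441  50.    ]
rollers [141.903  -20.2967  50.    ]
head front [196.5857  54.4256  50.    ]
head front [195.1936 -56.3259  50.    ]
guide begin [80.474  45.8783 41.    ]
guide begin [ 80.3118 -43.0779  41.    ]
guide begin [129.439   41.8623  41.    ]
guide begin [177.4284 -37.8146  41.    ]
board front top [36.6107 25.4854 60.    ]
board front top [ 40.3096 -37.4721  60.    ]
```

Guides, rollers (axis about 146) and head face (about 196) all read consistently, with the centre line about 1.5 mm to +y. I'll shift accordingly and lower gently.

Call:
arm_command --series '[{"x": 0.05, "y": 0.25, "z": 0.2, "roll": -0.08, "hand": 0.5}, {"x": 0, "y": 0.0, "z": 0.3, "roll": 0, "hand": 0.5}, {"x": 0, "y": 0, "z": 0.15, "roll": 0, "hand": 0.5}, {"x": 0, "y": 0, "z": 0, "roll": 0, "hand": 0.5}]'

```text
time: 8.35
tcp_pos: [0.3828, 0.2397, 0.028]
tool_rot: [-3.13, 0.024, 2.992]
ft_force: [-0.1, -0.5, -1.5]
finger_gap: 0.0594
```

```bash
python3 - <<'E'
from h import *
delta(jw(-.105,0.0015,.0235),180-8.57);s,p,R=st();print(wj(p)*1000)
E
```

```text
t 8.35 tcp [0.3828 0.2397 0.028 ] rpy [-179.3584    1.3823  171.4021] F [-0.0997 -0.4665 -1.5328] gap 0.059404153903630186
units [ 0.093  -0.055   0.1492]
roll units -0.005578676282931383
[-102.3176    3.1996   28.0226]
```

Call:
arm_command --series '[{"x": -0.1, "y": -0.05, "z": 0.12, "roll": 0, "hand": 0.5}, {"x": -0.4, "y": 0, "z": 0.05, "roll": 0, "hand": 0.5}, {"x": -0.4, "y": 0, "z": 0.03, "roll": 0, "hand": 0.5}]'

```text
time: 8.65
tcp_pos: [0.4094, 0.234, 0.0229]
tool_rot: [-3.13, 0.022, 2.993]
ft_force: [-15.6, 2.6, 24.7]
finger_gap: 0.0595
```

```bash
python3 - <<'E'
from h import *
delta(jw(-.02,0.0015,.0235),180-8.57);s,p,R=st();print(wj(p)*1000)
E
```

```text
t 8.65 tcp [0.4094 0.234  0.0229] rpy [-179.3359    1.2684  171.4719] F [-15.6367   2.632   24.6545] gap 0.0595423922626318
units [-1.8372 -0.0018  0.0213]
roll units 0.008386895750908252
[-75.116    1.5214  22.9174]
```

That's 25 N of downward press, so I'll back off a little.

Call:
arm_command --series '[{"x": 0, "y": 0, "z": -0.06, "roll": 0, "hand": 0.5}, {"x": -0.05, "y": 0, "z": 0, "roll": 0, "hand": 0.5}]'

```text
time: 8.85
tcp_pos: [0.4137, 0.2334, 0.0251]
tool_rot: [-3.131, 0.024, 2.991]
ft_force: [-0.1, -0.1, -0.6]
finger_gap: 0.0592
```

```bash
python3 - <<'E'
from h import *
delta(jw(-.02,0.0015,.0235),180-8.57);s,p,R=st();print(wj(p)*1000)
c=save('top','t5.png'); cv2.imwrite('pics/t5c.png',cv2.resize(c['color'][90:250,200:320],None,fx=3.7,fy=3.7,interpolation=cv2.INTER_CUBIC))
E
```

```text
t 8.85 tcp [0.4137 0.2334 0.0251] rpy [-179.3827    1.3693  171.3975] F [-0.124  -0.0644 -0.5772] gap 0.059203985330812996
units [-1.6911 -0.0008  0.0927]
roll units -0.00650219764216331
[-70.7859   1.5839  25.0679]
```

View pics/t5c.png

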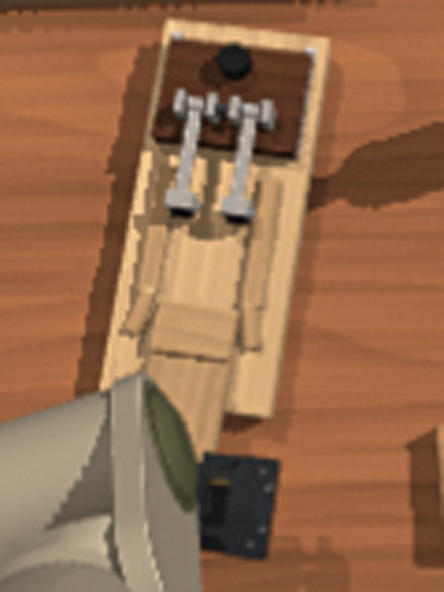

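Call:
arm_command --series '[{"x": -0.35, "y": 0, "z": 0.03, "roll": 0, "hand": 0.5}, {"x": -0.35, "y": 0, "z": 0.01, "roll": 0, "hand": 0.5}, {"x": -0.3, "y": 0, "z": 0.01, "roll": 0, "hand": 0.5}]'

```text
time: 9.2
tcp_pos: [0.4459, 0.2286, 0.0242]
tool_rot: [-3.131, 0.025, 2.992]
ft_force: [-0.2, -0.0, -1.2]
finger_gap: 0.059
```

```bash
python3 - <<'E'
from h import *
delta(jw(-.02,0.0015,.0235),180-8.57);s,p,R=st();print(wj(p)*1000)
E
```

```text
t 9.2 tcp [0.4459 0.2286 0.0242] rpy [-179.3884    1.4075  171.43  ] F [-0.1999 -0.0129 -1.1972] gap 0.0590311014697541
units [-0.6065 -0.003   0.0377]
roll units 2.212808459489679e-06
[-38.2172   1.602   24.1826]
```

Call:
arm_command --series '[{"x": -0.3, "y": 0, "z": 0.02, "roll": 0, "hand": 0.5}, {"x": -0.2, "y": 0, "z": 0.03, "roll": 0, "hand": 0.5}, {"x": 0, "y": 0, "z": 0.03, "roll": 0, "hand": 0.5}]'

```text
time: 9.5
tcp_pos: [0.4634, 0.2259, 0.0229]
tool_rot: [-3.131, 0.024, 2.991]
ft_force: [-9.8, -0.1, 25.1]
finger_gap: 0.0593
```

```bash
python3 - <<'E'
from h import *
delta(jw(-.02,0.0015,.0235),180-8.57);s,p,R=st();print(wj(p)*1000)
c=save('top','t6.png'); cv2.imwrite('pics/t6c.png',cv2.resize(c['color'][90:250,200:320],None,fx=3.7,fy=3.7,interpolation=cv2.INTER_CUBIC))
E
```

```text
t 9.5 tcp [0.4634 0.2259 0.0229] rpy [-179.4065    1.3959  171.3746] F [-9.7866 -0.0674 25.0602] gap 0.05933360155198138
units [-0.0183 -0.0007 -0.0189]
roll units -0.011072649922886058
[-20.5364   1.5148  22.9193]
```

View pics/t6c.png

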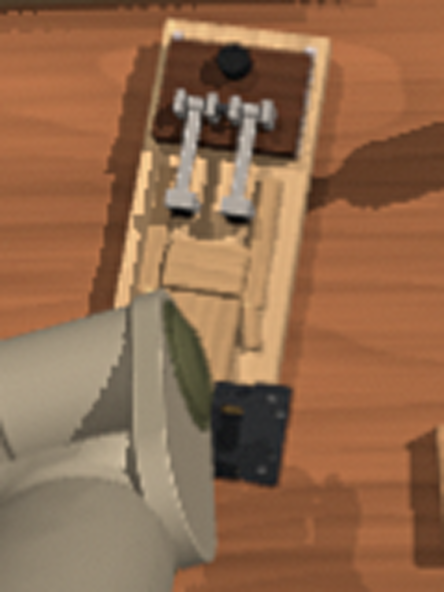

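The board is between the guides and just short of the rollers. I'll unload, let go, rise, and switch to shut fingertips.

Call:
arm_command --series '[{"x": 0, "y": 0, "z": -0.05, "roll": 0, "hand": 0.5}, {"x": 0, "y": 0, "z": 0, "roll": 0, "hand": 1}, {"x": 0, "y": 0, "z": 0, "roll": 0, "hand": 1}, {"x": 0, "y": 0, "z": 0, "roll": 0, "hand": 1}, {"x": 0, "y": 0, "z": -0.4, "roll": 0, "hand": 1}, {"x": 0, "y": 0, "z": -0.8, "roll": 0, "hand": 1}, {"x": 0.2, "y": 0, "z": -0.5, "roll": 0, "hand": 0.5}, {"x": 0.8, "y": 0, "z": 0, "roll": 0, "hand": 0}]'

```text
time: 10.35
tcp_pos: [0.4352, 0.2309, 0.0786]
tool_rot: [-3.132, 0.028, 2.99]
ft_force: [0.3, 0.0, 0.0]
finger_gap: 0.0744
```

Call:
arm_command --series '[{"x": 0.5, "y": 0, "z": 0, "roll": 0, "hand": 0}, {"x": 0, "y": 0, "z": 0, "roll": 0, "hand": 0}, {"x": 0, "y": 0, "z": 0, "roll": 0, "hand": 0}]'

```text
time: 10.65
tcp_pos: [0.4183, 0.2337, 0.08]
tool_rot: [-3.133, 0.029, 2.991]
ft_force: [0.4, -0.3, 0.3]
finger_gap: 0.0507
```

```bash
python3 - <<'E'
from h import *
c=wristcam('w7.png')
delta(jw(-.058,0.0015,.037),180-8.57);s,p,R=st();print(wj(p)*1000)
E
```

```text
t 10.7 tcp [0.4184 0.2337 0.0798] rpy [-179.4918    1.6364  171.3814] F [-0.6262  0.1776  0.4455] gap 0.04627241860338277
units [-0.2334 -0.0207  1.4351]
roll units -0.009728701425132158
[-66.2265   2.5111  79.8287]
```

View pics/w7.png

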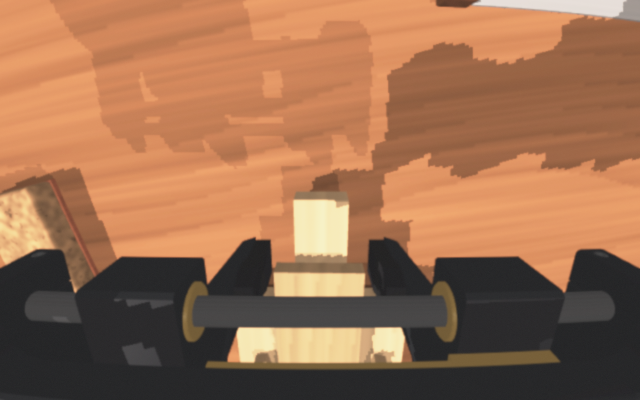

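```bash
python3 - <<'E'
from h import *
c=load('w7')
for q in onz(c,[(275,272),(365,272)],.046): print(wj(q)*1000)
for q in onz(c,[(293,195),(349,195)],.032): print(wj(q)*1000)
E
```

```text
[-36.0152 -26.0593  46.    ]
[-36.288   32.8877  46.    ]
[-84.5492 -14.1178  32.    ]
[-84.626   22.0949  32.    ]
```

Call:
arm_command --series '[{"x": 0, "y": -0.03, "z": 0, "roll": 0, "hand": 0}, {"x": 0, "y": 0, "z": 0.1, "roll": 0, "hand": 0}, {"x": 0, "y": 0, "z": 0.1, "roll": 0, "hand": 0}, {"x": 0, "y": 0, "z": 0.1, "roll": 0, "hand": 0}, {"x": 0, "y": 0, "z": 0.1, "roll": 0, "hand": 0}]'

```text
time: 11.2
tcp_pos: [0.4205, 0.2321, 0.0664]
tool_rot: [-3.133, 0.029, 2.99]
ft_force: [-0.1, 0.2, -0.4]
finger_gap: 0.0062
```

```bash
python3 - <<'E'
from h import *
delta(jw(-.058,0.0015,.037),180-8.57);s,p,R=st();print(wj(p)*1000)
E
```

```text
t 11.2 tcp [0.4205 0.2321 0.0664] rpy [-179.4879    1.6432  171.3083] F [-0.122   0.2481 -0.3692] gap 0.006172752150475071
units [-0.1688  0.0158  0.9849]
roll units -0.024342279887031283
[-63.9097   1.302   66.3915]
```

Call:
arm_command --series '[{"x": 0, "y": 0.04, "z": 0.4, "roll": -0.02, "hand": 0}, {"x": 0, "y": 0, "z": 0.4, "roll": 0, "hand": 0}, {"x": -0.1, "y": 0, "z": 0.25, "roll": 0, "hand": 0}]'

```text
time: 11.5
tcp_pos: [0.4248, 0.2325, 0.0337]
tool_rot: [-3.133, 0.029, 2.992]
ft_force: [-0.0, 0.6, -0.2]
finger_gap: 0.0006
```

```bash
python3 - <<'E'
from h import *
delta(jw(-.050,0.002,.037),180-8.57);s,p,R=st();print(wj(p)*1000)
E
```

```text
t 11.5 tcp [0.4248 0.2325 0.0337] rpy [-179.5045    1.683   171.4171] F [-0.0096  0.5594 -0.2097] gap 0.0005642442786727424
units [-0.3258 -0.0131 -0.1   ]
roll units -0.0025809538236444495
[-59.6812   2.3685  33.7099]
```

Call:
arm_command --series '[{"x": -0.1, "y": 0, "z": -0.12, "roll": 0, "hand": 0}, {"x": -0.25, "y": 0, "z": 0, "roll": 0, "hand": 0}, {"x": -0.2, "y": 0, "z": 0, "roll": 0, "hand": 0}]'

```text
time: 11.8
tcp_pos: [0.442, 0.2299, 0.0376]
tool_rot: [-3.132, 0.028, 2.992]
ft_force: [-0.3, 0.8, 0.5]
finger_gap: 0.0004
```

```bash
python3 - <<'E'
from h import *
delta(jw(-.040,0.002,.037),180-8.57);s,p,R=st();print(wj(p)*1000)
E
```

```text
t 11.8 tcp [0.442  0.2299 0.0376] rpy [-179.4623    1.5918  171.4333] F [-0.3481  0.8319  0.4966] gap 0.0004359345003832286
units [-0.0767 -0.0098  0.0224]
roll units 0.0006666551597334092
[-42.3193   2.2997  37.6038]
```

Call:
arm_command --series '[{"x": -0.15, "y": 0, "z": 0.01, "roll": 0, "hand": 0}, {"x": -0.15, "y": 0, "z": 0.01, "roll": 0, "hand": 0}]'

```text
time: 12.0
tcp_pos: [0.4523, 0.2284, 0.0379]
tool_rot: [-3.133, 0.029, 2.992]
ft_force: [-0.6, 0.6, -0.4]
finger_gap: 0.0005
```

Call:
arm_command --series '[{"x": -0.15, "y": 0, "z": 0.01, "roll": 0, "hand": 0}, {"x": -0.15, "y": 0, "z": 0.01, "roll": 0, "hand": 0}]'

```text
time: 12.2
tcp_pos: [0.4619, 0.2269, 0.0377]
tool_rot: [-3.133, 0.028, 2.991]
ft_force: [-8.4, 1.3, 5.6]
finger_gap: 0.0003
```

Call:
arm_command --series '[{"x": -0.15, "y": 0, "z": 0.01, "roll": 0, "hand": 0}, {"x": -0.15, "y": 0, "z": 0.01, "roll": 0, "hand": 0}]'

```text
time: 12.4
tcp_pos: [0.4671, 0.2257, 0.0374]
tool_rot: [-3.131, 0.019, 2.991]
ft_force: [-12.4, 2.0, 11.0]
finger_gap: 0.0007
```

```bash
python3 - <<'E'
from h import *
delta(jw(-.040,0.002,.037),180-8.57);s,p,R=st();print(wj(p)*1000)
c=save('top','t8.png'); cv2.imwrite('pics/t8c.png',cv2.resize(c['color'][90:250,200:320],None,fx=3.7,fy=3.7,interpolation=cv2.INTER_CUBIC))
E
```

```text
t 12.4 tcp [0.4671 0.2257 0.0374] rpy [-179.3882    1.0674  171.3985] F [-12.3608   2.0231  10.9898] gap 0.0007460951534791734
units [0.771  0.0041 0.0002]
roll units -0.006297316311054147
[-16.8732   1.8629  37.4371]
```

View pics/t8c.png

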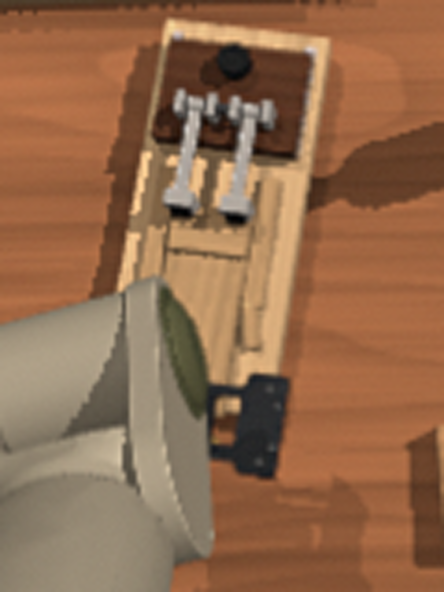

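The board is at the rollers with 12 N along x. I'll keep pushing in small steps without any downward bias.

Call:
arm_command --series '[{"x": -0.15, "y": 0, "z": -0.01, "roll": 0, "hand": 0}, {"x": -0.15, "y": 0, "z": 0, "roll": 0, "hand": 0}]'

```text
time: 12.65
tcp_pos: [0.4723, 0.2245, 0.0375]
tool_rot: [-3.129, 0.009, 2.992]
ft_force: [-11.5, 2.2, 9.0]
finger_gap: 0.0004
```

Call:
arm_command --series '[{"x": -0.15, "y": 0, "z": 0, "roll": 0, "hand": 0}, {"x": -0.15, "y": 0, "z": 0, "roll": 0, "hand": 0}]'

```text
time: 12.85
tcp_pos: [0.4777, 0.2235, 0.0376]
tool_rot: [-3.127, 0.0, 2.993]
ft_force: [-7.2, 1.7, 4.8]
finger_gap: 0.0005
```

```bash
python3 - <<'E'
from h import *
delta(jw(-.040,0.002,.037),180-8.57);s,p,R=st();print(wj(p)*1000)
c=save('scene','s9.png'); cv2.imwrite('pics/s9c.png',cv2.resize(c['color'][200:330,310:450],None,fx=4.5,fy=4.5,interpolation=cv2.INTER_CUBIC))
E
```

```text
t 12.85 tcp [0.4777 0.2235 0.0376] rpy [-179.1837    0.0077  171.4695] F [-7.2221  1.6973  4.8219] gap 0.0005437120443896797
units [1.1322 0.023  0.0205]
roll units 0.007890986542702195
[-6.0347  1.3413 37.6303]
```

View pics/s9c.png

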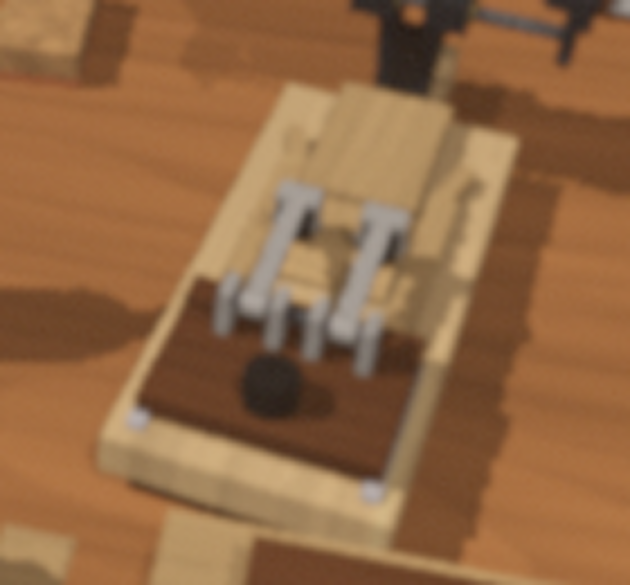

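```bash
python3 - <<'E'
from h import *
f=lambda p:(np.array(p,float)+.5)/3.7-.5+[200,90]
c=load('t8')
for q in onz(c,f([(168,249),(247,256)]),.046): print('bevel top t8',wj(q)*1000)
c=load('t6')
for q in onz(c,f([(165,284),(244,294)]),.046): print('t6',wj(q)*1000)
c=load('s9')
g=lambda p:(np.array(p,float)+.5)/4.5-.5+[310,200]
for q in onz(c,g([(345,86),(450,108)]),.046): print('square end s9',wj(q)*1000)
E
```

```text
bevel top t8 [113.2631  29.4711  46.    ]
bevel top t8 [115.4726 -30.7152  46.    ]
t6 [86.396  27.2454 46.    ]
t6 [ 86.424  -33.0395  46.    ]
square end s9 [  9.9108 -28.5869  46.    ]
square end s9 [ 6.9016 29.486  46.    ]
```

Fixing the reference: the edge I measured is the groove's front edge. The board's front is therefore at about 164 and the rollers are just on the top face, with about 30 mm left to the stop.

Call:
arm_command --series '[{"x": -0.15, "y": 0, "z": 0, "roll": 0, "hand": 0}, {"x": -0.15, "y": 0, "z": 0, "roll": 0, "hand": 0}, {"x": -0.15, "y": 0, "z": 0, "roll": 0, "hand": 0}]'

```text
time: 13.2
tcp_pos: [0.488, 0.2219, 0.0377]
tool_rot: [-3.126, -0.009, 2.994]
ft_force: [-7.7, 0.8, 6.3]
finger_gap: 0.0005
```

```bash
python3 - <<'E'
from h import *
delta(jw(.025,0.002,.037),180-8.57);s,p,R=st();print(wj(p)*1000)
E
```

```text
t 13.2 tcp [0.488  0.2219 0.0377] rpy [-179.0994   -0.5171  171.5175] F [-7.7311  0.8164  6.3329] gap 0.0005247542044585806
units [-0.6889  0.0237  0.0158]
roll units 0.017499315281128247
[ 4.3403  1.2657 37.6727]
```

Call:
arm_command --series '[{"x": -0.15, "y": 0, "z": 0, "roll": 0, "hand": 0}, {"x": -0.15, "y": 0, "z": 0, "roll": 0, "hand": 0}, {"x": -0.12, "y": 0, "z": 0, "roll": 0, "hand": 0}]'

```text
time: 13.5
tcp_pos: [0.4968, 0.2206, 0.0377]
tool_rot: [-3.124, -0.019, 2.994]
ft_force: [-7.1, 1.4, 6.5]
finger_gap: 0.0006
```

```bash
python3 - <<'E'
from h import *
delta(jw(.025,0.002,.037),180-8.57);s,p,R=st();print(wj(p)*1000)
c=save('top','t10.png'); cv2.imwrite('pics/t10c.png',cv2.resize(c['color'][90:250,200:320],None,fx=3.7,fy=3.7,interpolation=cv2.INTER_CUBIC))
E
```

```text
t 13.5 tcp [0.4968 0.2206 0.0377] rpy [-179.0172   -1.092   171.5612] F [-7.0847  1.3711  6.4664] gap 0.000649859720441114
units [-0.3912  0.0244  0.0168]
roll units 0.026231303390613903
[13.2785  1.2506 37.7387]
```

View pics/t10c.png

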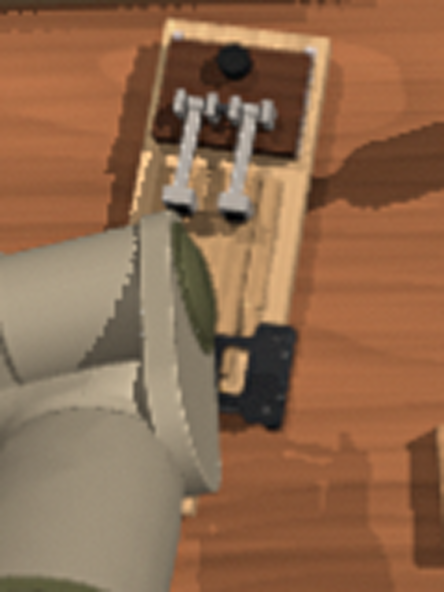

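Call:
arm_command --series '[{"x": -0.12, "y": 0, "z": 0, "roll": 0, "hand": 0}, {"x": -0.12, "y": 0, "z": 0, "roll": 0, "hand": 0}]'

```text
time: 13.75
tcp_pos: [0.5023, 0.2198, 0.0378]
tool_rot: [-3.124, -0.024, 2.995]
ft_force: [-3.6, 0.9, 2.6]
finger_gap: 0.0005
```

Call:
arm_command --series '[{"x": -0.12, "y": 0, "z": 0, "roll": 0, "hand": 0}]'

```text
time: 13.85
tcp_pos: [0.5061, 0.2193, 0.0378]
tool_rot: [-3.124, -0.024, 2.995]
ft_force: [0.1, -0.5, -0.2]
finger_gap: 0.0006
```

```bash
python3 - <<'E'
from h import *
delta(jw(.025,0.002,.037),180-8.57);s,p,R=st();print(wj(p)*1000)
c=save('scene','s11.png'); cv2.imwrite('pics/s11c.png',cv2.resize(c['color'][200:330,310:450],None,fx=4.5,fy=4.5,interpolation=cv2.INTER_CUBIC))
E
```

```text
t 13.85 tcp [0.5061 0.2193 0.0378] rpy [-178.9779   -1.3739  171.6017] F [ 0.089  -0.5383 -0.2264] gap 0.0005610442698852123
units [-0.0794  0.0219  0.0233]
roll units 0.03434353280922551
[22.6373  1.35   37.7671]
```

View pics/s11c.png

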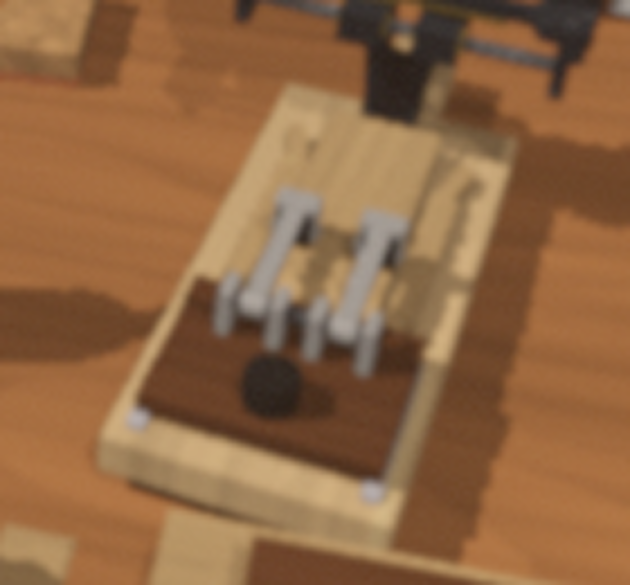

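Force fell from 7 N to 0 and both roller tips sit lower, so the rollers have dropped into the groove. A few soft steps will check the stop.

Call:
arm_command --series '[{"x": -0.06, "y": 0, "z": 0, "roll": 0, "hand": 0}]'

```text
time: 14.0
tcp_pos: [0.5088, 0.2188, 0.0377]
tool_rot: [-3.124, -0.023, 2.995]
ft_force: [-5.6, 0.8, 2.8]
finger_gap: 0.0003
```

Call:
arm_command --series '[{"x": -0.06, "y": 0, "z": 0, "roll": 0, "hand": 0}]'

```text
time: 14.1
tcp_pos: [0.51, 0.2186, 0.0376]
tool_rot: [-3.124, -0.025, 2.995]
ft_force: [-6.0, 1.8, 5.8]
finger_gap: 0.0006
```

Call:
arm_command --series '[{"x": -0.06, "y": 0, "z": 0, "roll": 0, "hand": 0}]'

```text
time: 14.2
tcp_pos: [0.5102, 0.2185, 0.0376]
tool_rot: [-3.123, -0.029, 2.995]
ft_force: [-11.1, 2.0, 10.5]
finger_gap: 0.0003
```

It stalls at 11 N with the front at about 196, which agrees with the stop seen earlier. I'll back off, rise and look.

Call:
arm_command --series '[{"x": 0.2, "y": 0, "z": 0, "roll": 0, "hand": 0}, {"x": 0.6, "y": 0, "z": -0.1, "roll": 0, "hand": 0}, {"x": 0.8, "y": 0, "z": -0.6, "roll": 0, "hand": 0}, {"x": 0.8, "y": 0, "z": -1, "roll": 0, "hand": 0}, {"x": 0.8, "y": 0.5, "z": -1, "roll": 0, "hand": 0}, {"x": 0.5, "y": 1, "z": -1, "roll": 0, "hand": 0}, {"x": 0, "y": 1, "z": -1, "roll": 0, "hand": 0}, {"x": 0, "y": 1, "z": -0.5, "roll": 0, "hand": 0}]'

```text
time: 15.0
tcp_pos: [0.4174, 0.3413, 0.1988]
tool_rot: [-3.123, -0.027, 2.989]
ft_force: [0.2, -0.6, -0.8]
finger_gap: 0.0002
```

Call:
arm_command --series '[{"x": 0, "y": 1, "z": 0, "roll": 0, "hand": 0}, {"x": 0, "y": 1, "z": 0, "roll": 0, "hand": 0}, {"x": 0, "y": 1, "z": 0, "roll": 0, "hand": 0}, {"x": 0, "y": 1, "z": 0, "roll": 0, "hand": 0}]'

```text
time: 15.4
tcp_pos: [0.4371, 0.4657, 0.2007]
tool_rot: [-3.129, -0.018, 2.989]
ft_force: [0.0, -0.9, 0.1]
finger_gap: 0.0005
```

```bash
python3 - <<'E'
from h import *
s=manip.read_state();print(s['time'],s['tcp_pos'],s['ft_force'])
c=save('scene','s12.png'); a=cv2.resize(c['color'][200:320,320:440],None,fx=3.3,fy=3.3,interpolation=cv2.INTER_CUBIC)
d=save('top','t12.png'); b=cv2.resize(d['color'][90:240,205:305],None,fx=3.9,fy=3.9,interpolation=cv2.INTER_CUBIC)
h=max(a.shape[0],b.shape[0]); o=np.zeros((h,a.shape[1]+b.shape[1],3),np.uint8);o[:a.shape[0],:a.shape[1]]=a;o[:b.shape[0],a.shape[1]:]=b
cv2.imwrite('pics/m12.png',o); print(a.shape,b.shape)
E
```

```text
15.4 [0.4371 0.4657 0.2007] [ 0.026  -0.9159  0.1412]
(396, 396, 3) (585, 390, 3)
```

View pics/m12.png

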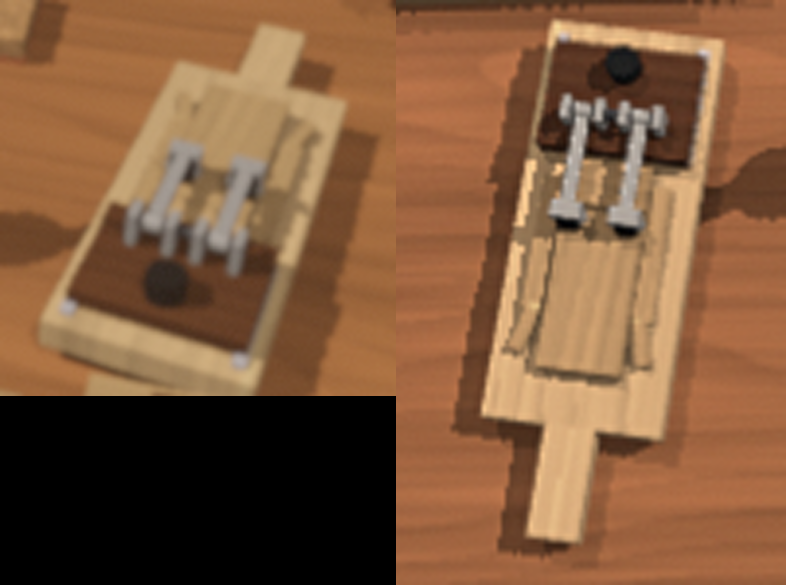

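View pics/t12.png

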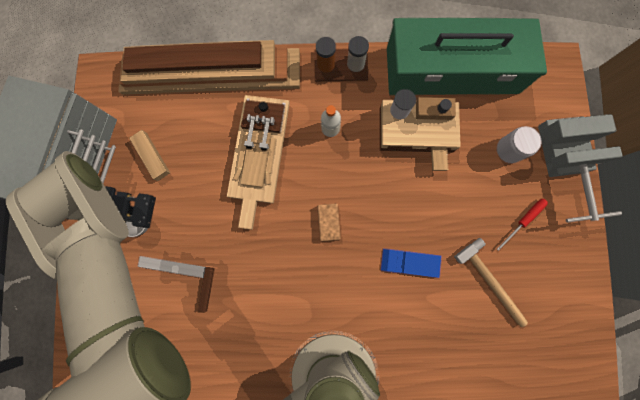

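The board lies in the guides with its square end at right-crop (537–618, 372). The slat is unchanged and nothing has been knocked. As a numeric check, I'll compare the end position and the roller heights at rest, raised and now.

```bash
python3 - <<'E'
from h import *
f=lambda p:(np.array(p,float)-[396,0]+.5)/3.9-.5+[205,90]
c=load('t12')
q=onz(c,f([(535,371),(618,380)]),.046)
for i in q: print('sq end',wj(i)*1000)
A={}
for n in('scene0','s9','s11','s12'):
    A[n]=load(n)['color'][225:285,350:410]
o=np.hstack([cv2.resize(A[n],None,fx=3.3,fy=6,interpolation=cv2.INTER_CUBIC) for n in A])
cv2.imwrite('pics/cmp.png',o)
# subpixel vertical/horiz shift of the bright arm tips vs. rest
def tip(im,x0,x1,y0,y1):
    p=im[y0:y1,x0:x1].astype(int); sat=p.max(2)-p.min(2); m=(sat<25)&(p.mean(2)>120); ys,xs=np.nonzero(m); return len(ys),xs.mean()+x0,ys.min()+y0,ys.mean()+y0
for n in('scene0','s9','s11','s12'):
    im=load(n)['color']; print(n,tip(im,366,384,236,258),tip(im,386,404,238,262))
E
```

```text
sq end [34.0166 29.6142 46.    ]
sq end [ 35.2939 -29.8714  46.    ]
scene0 (79, np.float64(373.746835443038), np.int64(244), np.float64(249.78481012658227)) (75, np.float64(392.74666666666667), np.int64(249), np.float64(254.73333333333335))
s9 (89, np.float64(374.0112359550562), np.int64(241), np.float64(247.61797752808988)) (88, np.float64(393.20454545454544), np.int64(246), np.float64(252.57954545454547))
s11 (81, np.float64(373.9012345679012), np.int64(243), np.float64(248.8148148148148)) (82, np.float64(393.1463414634146), np.int64(248), np.float64(253.5609756097561))
s12 (78, np.float64(373.7307692307692), np.int64(243), np.float64(249.4102564102564)) (79, np.float64(393.2278481012658), np.int64(248), np.float64(253.81012658227849))
```

View pics/cmp.png

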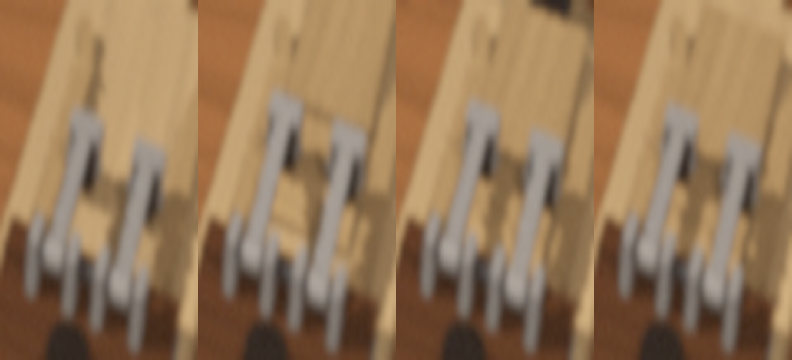

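Both roller tips now sit about 1 px above rest (243 against 244, and 248 against 249), compared with 3 px when raised. That matches the groove angle of 0.027/0.105. The square end is at x ≈ 34.7, so the front is at about 195, against the stop.

```bash
python3 - <<'E'
from rig import manip
print(manip.close_job())
E
```

```text
the job is handed in; nothing more can be done
None
```

I drew the wide, grooved board endways out of the rack and loaded it into the jig, groove up and bevelled end first. I carried it in the grip until it was between the guides, let go, and slid it under both rollers with shut fingertips. I handed the job in after about 15.5 s, with the arm well clear.

**Last checks**
- **Rollers:** both tips sit about 1 px above rest, against 3 px when riding on the top face. That fits the groove angle. The push force also fell from about 7 N to 0 as they dropped in.
- **End stop:** the last soft push stalled at 11 N along x, and the push never read more than about 12 N along x. I saw no sign of ramming.
- **Position:** the square end lies at about x = 34.7 mm, within the expected 20 to 56 mm, and centred between the guides.
- **Slat and surroundings:** the slat looks unmoved in the top view, and nothing was knocked over.

**What was less clean**
- **Bed contact:** the board pressed on the bed and tongue with about 25 N twice while it was still gripped. I backed off each time.
- **Tool tilt:** the tool drifted by up to about 1.7° during the job.
- **Offset in one view:** the wrist view put the jig's centre line about 2 mm further over than the top view did. This had no visible effect on the fit.

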